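# Hold the spring clip open around the edge of an engraving plate

## Robot

A 6-joint arm with a two-finger parallel gripper is mounted at the origin on the work surface. World frame = base frame: x ahead of the robot, y to its left, z up, the work surface at z = 0. Lengths are in m, angles in rad, forces in N, time in s.
With the tool pointing down it reaches from about 0.275 to 0.825 m from the base axis. Payload 4.9 kg.
Tool frame: the origin (TCP) lies midway between the tips of the shut fingers; the grasp point (between the pads) lies 19 mm behind it; y points along the fingers, z is the direction in which the jaws open and shut, and the axes are right-handed (so a half turn about y gives the same grasp; the last joint's range is limited). The gripper opens to 85 mm and grips with 20 to 120 N. Pads are 22 mm wide; open, the fingers measure 114 mm over their backs; the gripper's body (76 mm by 85 mm) begins 54 mm behind the grasp point. The pads swing forward as they close: fully open they stand 13 mm farther back than shut.
Start: joints at [-1.455, 0.326, -0.193, 1.052, 0, 1.437], TCP at [0.136, -0.533, 0.231] pointing down, gripper open.
Joint ranges: [-2.65, 2.65], [-0.97, 1.79], [-1.3, 1.35], [-1.93, 2.1], [-1.47, 1.37], [-3.14, 3.14]. Speed limits (rad/s): [2.57, 2.57, 3.14, 3.14, 3.14, 3.14].

## Interface

Orientations are given as a 3x3 rotation matrix whose columns are the frame's x, y, z axes.
In Python, from workcell import env gives the robot as it stands.
- The arm moves only by the tool drive_tool, never from a script. Its argument "commands" is a list that holds one entry, the list of rows, each a list of 5 numbers: the finger opening in m, from 0 to 0.0854, then the shift along the world's x, y, z in m, then the turn about the world's z in degrees. A call has exactly 5 rows; each row is the pose to reach, as a shift and turn from the pose commanded when the call began; what a row does not reach only later rows make up. A row lasts 1/8 s, in which the tool goes at most 62.5 mm and 10.7 degrees, less where a joint would pass 70% of its speed; a pose out of reach is approached as far as the arm can. A call with a gripper value outside its range is refused whole. The fingers move at their own pace and stop on an object; "force" is the grip in N (left out, the last holds). Time passes only in rows, so rows that repeat a pose let the fingers close, or fill a call up. It gives the time, the measured TCP pose, the force and the opening at its end, in the units of the state.
- env.sense(): the state, without advancing time (a new reading comes with each control period).
- env.snapshot(name): name is "scene" or "top" or "wrist"; returns the picture (480x640x3 uint8, blue, green, red); there is no depth.
- env.camera_info(name): a dict with "fx", "fy", "cx", "cy" (pixels), "position" and "rotation" of the camera in the world. Camera axes: x right, y up, looking along -z (the intrinsics and any distortion apply to the point x, -y, -z); pixel columns grow to the right and rows downward; lengths in m; the calibration is good to about 2 mm. A picture is of the moment at which its call begins: read the wrist's pose just before it. camera_info takes no time and is no camera call; for the wrist camera it gives the pose at the moment of the call.
- env.close_job(): hands the job in, once; it reports no verdict.
Trained networks look in the newest picture that a camera, given by its name, has taken for a name from the list of things; names that differ only in an ending like _2 or _b are one class to them, and where a whole thing is asked for, a point or a joint stands for the part that bears it (a point fixed in the world has none). Each returns a list of dicts, best first, with "confidence" (0 to 1); they miss things now and then, are a little off and sometimes report something else, mostly with a low value. They report only what shows in the picture. A call takes as long as a camera call.
- env.search_frame(query, camera): "centre" ([x, y, z] in m, in world coordinates, good to about 4 mm: the middle of the surface that is visible of it).
- env.masks_of(query, camera): "region" (480x640 bool, what is visible of it).
The state is a dict: "time_s": time; "joint_pos": joint angles; "joint_velocities": joint speeds; "effort": joint torques, N m; "tcp_pos": TCP position; "tool_rot": TCP orientation; "force": force on the tool from outside, world axes, zero at the start; "wrist_torque": the same for the moment, N m; "width": opening from 0.0 (shut) to 1.0 (fully open).
Only numpy, scipy, OpenCV 4.12 (cv2) and the standard library are available. Lean on these libraries where they do the work, as an engineer would, in place of code of your own. Each camera call takes 0.05 s, during which the arm holds its last target.

## Task

Pull the wider of the two grey zinc plates up in its slotted wooden holder as far as it will go. Then pick up the spring clip, squeeze its handles fully together so its jaws gape, and bring the open jaws around one of the raised plate's upright side edges, above the holder, with the edge well inside the jaws and nothing pressing on the plate or holder, so that I can slip a tracing in between. Finish like that, still holding the clip squeezed open in the air around the edge; leave the narrower plate down and the other things on the bench where they are.

Things in the scene. Friction and masses are not known exactly. Their poses are not given: they have to be found in the camera images.
- wide_holder: Fixed wooden block with a slot, 40 x 104 mm and 65 mm high, holding the WIDER plate (84 mm). Origin: centre of its underside, on the bench. z up; x runs through the plate's thickness, y along the plate's width.
- narrow_holder: Identical fixed block (40 x 104 x 65 mm) holding the NARROWER plate (46 mm), which is left down. Same axes. The two holders may stand on either side.
- wide_plate (a joint): How far the wide grey zinc plate (8 mm thick, 84 wide, 85 high) is slid up in its holder, m: 0 fully down, 0.045 upper stop; starts 0 to 8 mm up. At 0 its top edge is 91 mm above the bench, 26 mm above the holder; at 0.045 it is 136 mm above the bench with the lower 14 mm still in the slot. The felt slot drags with about 5 N, so the plate stays where it is left.
- narrow_plate (a joint): The same for the narrow plate (8 x 46 x 85 mm): stays down.
- wide_plate_top (a point): Middle of the wide plate's top edge; the plate can be pinched here across its 8 mm thickness (holder's x).
- wide_plate_left (a point): Point on the wide plate's upright side edge on the holder's +y side, mid-thickness, 50 mm above the plate's lower edge (35 mm below its top). Moves up with the plate.
- wide_plate_right (a point): The same point on the plate's side edge on the holder's -y side.
- clip: Loose dark steel spring clip of the clothes-peg kind lying on its side on the bench, 110 mm long, 24 mm thick (vertically), 120 g. Origin: on its pivot, at the underside. x points from the pivot to the jaw tips (50 mm ahead), -x to the handle ends (62 mm behind); y is the line along which jaws and handles spread; z up as it lies.
- clip_left (a joint): Rocking angle of the clip's +y half, rad: 0 jaws shut by the spring, 0.26 handles squeezed to the stop (about 9 N at the handles). At 0.26 the handles are parallel, with flat outer faces 28 mm apart, and the jaws gape about 23 mm at the tips, more behind the 8 mm long tip pads.
- clip_right (a joint): The same for the -y half; the two are geared together and read alike.
- clip_grip (a point): Middle between the two handles, 47 mm behind the pivot, at mid-thickness (12 mm): where to squeeze, along the clip's y, from above. At rest the handles' outer faces stand about 51 mm apart here and 58 mm at their ends.
- clip_mouth (a point): Middle of the space between the open jaws, 30 mm ahead of the pivot and 19 mm behind the jaw tips, at mid-thickness: the plate's edge belongs about here. Same axes as the clip.
- graver_a: Bystander: hand graver with wooden handle, about 120 mm long, 18 mm high.
- graver_b: Bystander: a longer hand graver, about 140 mm long, 18 mm high.
- loupe: Bystander: black eye loupe, 34 mm across, 28 mm high.
- tin: Bystander: small glass jar with steel lid, 52 mm across, 45 mm high.
- blank: Bystander: flat brass blank, 70 x 50 x 8 mm.
- oilstone: Bystander: grey oilstone, 50 x 130 x 22 mm.
- hammer: Bystander: small hammer lying on the bench.

How it is judged:
By the outcome, as a careful person would: the job done as asked, in the order asked, and still so for the second after the job is handed in, while the arm keeps its last pose, push and grip.
It also fails if it takes over 48 s, if anything falls off the work surface, if the arm or the gripper's body presses on something with over 40 N, if the wrist force passes 120 N, or if a joint passes its speed limit or range.

## Working session

There is one attempt and no reset: what is moved stays moved. The work goes in short steps, Python scripts to look and compute and a tool call to move; the robot and the scene stay as the last step left them, time stands still between calls to the robot, and variables do not carry over. Pictures are saved under pics/ and viewed, and the job is handed in when it is done.

Besides the shell and the picture viewer there is one more tool, called after "Call:" as name(argument=value, ...) on one line, values as JSON. drive_tool: Moves the arm, as the interface text tells. Its arguments: {"type":"object","properties":{"commands":{"type":"array"},"force":{"type":"number"}},"required":["commands"]}

```bash
ls; mkdir -p pics
python3 - <<'E'
from workcell import env
import cv2
s=env.sense(); print({k:(v if not hasattr(v,'round') else v) for k,v in s.items()})
for n in ("scene","top"):
    cv2.imwrite(f"pics/{n}0.png",env.snapshot(n)); c=env.camera_info(n); print(n,c)
print(env.camera_info("wrist"))
for q in ("wide_holder","narrow_holder","wide_plate","narrow_plate","clip","clip_grip","wide_plate_top"):
    print(q,[(d['centre'],d['confidence']) for d in env.search_frame(q,"top")][:3])
E
```

```text
pics
{'time_s': 0.0, 'joint_pos': array([-1.45519736e+00,  3.26932558e-01, -1.93587968e-01,  1.05198691e+00,
        2.83427724e-05,  1.43662030e+00]), 'joint_velocities': array([-3.73591305e-05,  2.61897330e-04, -7.72937639e-04,  1.00845471e-03,
        1.05653342e-03,  1.49720914e-03]), 'effort': array([-5.66517228e-04, -4.43396580e+01,  2.62439489e+01,  1.54319219e-02,
       -2.72387842e-04,  6.78774029e-06]), 'tcp_pos': array([ 0.13591747, -0.53234641,  0.23050644]), 'tool_rot': array([[-9.68968090e-01, -1.69207992e-04,  2.47185783e-01],
       [-2.47185708e-01,  1.70295286e-03, -9.68966628e-01],
       [-2.56988839e-04, -9.99998536e-01, -1.69193277e-03]]), 'force': array([-0.37030043,  0.25087013, -0.19578453]), 'wrist_torque': array([-0.026113  , -0.00789986,  0.02823049]), 'width': 1.0000654196443335}
scene {'fx': 521.5673473111962, 'fy': 521.5673473111962, 'cx': 317.9315298411872, 'cy': 247.41401136437855, 'position': array([1.46875271, 0.11451485, 0.65576658]), 'rotation': array([[-0.06783846, -0.52392546,  0.84905833],
       [ 0.99755903, -0.04973691,  0.04901246],
      
[... 480 characters left out ...]
rray([ 0.21674382, -0.51237157,  0.37230961]), 'rotation': array([[ 0.2466107 ,  0.91780194,  0.31116355],
       [-0.96911359,  0.23402191,  0.07779838],
       [-0.00141559, -0.32073874,  0.94716665]])}
wide_holder [([0.6052, -0.2286, 0.0655], 0.59), ([0.5071, 0.0138, 0.022], 0.51)]
narrow_holder [([0.6118, -0.2352, 0.0976], 0.63), ([0.6097, 0.1961, 0.0643], 0.62)]
wide_plate [([0.6035, -0.2313, 0.0933], 0.55), ([0.3934, -0.2222, 0.0191], 0.35)]
narrow_plate [([0.6111, 0.1972, 0.0914], 0.56), ([0.6041, -0.2255, 0.0633], 0.4)]
clip [([0.5033, 0.0317, 0.0226], 0.87)]
clip_grip [([0.5027, 0.032, 0.0244], 0.95), ([0.61, 0.1964, 0.0894], 0.43)]
wide_plate_top [([0.6051, -0.2384, 0.0926], 0.48)]
```

View pics/top0.png

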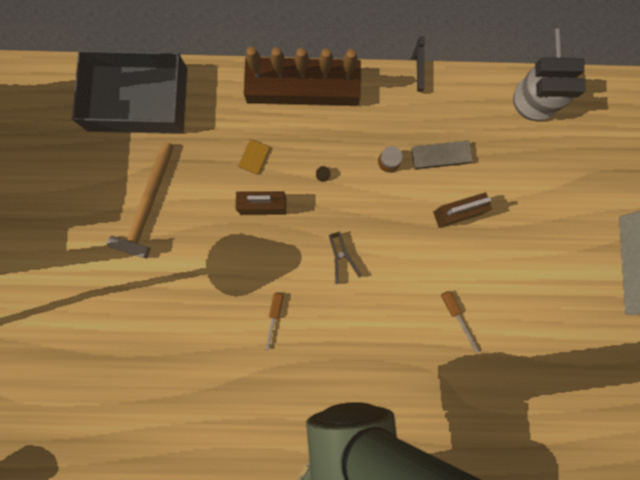

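View pics/scene0.png

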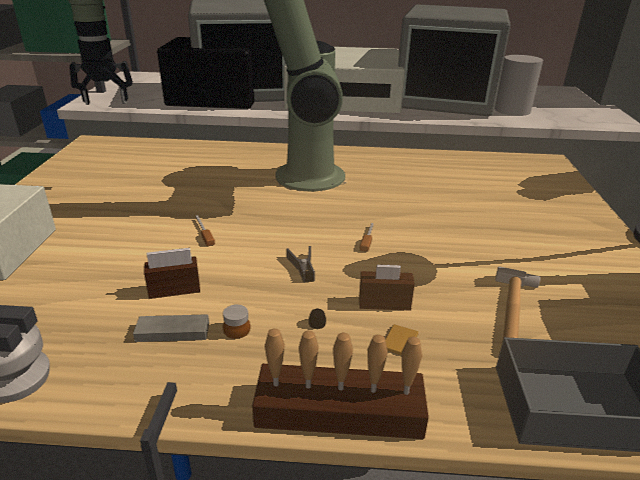

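```bash
cat > h.py <<'E'
import numpy as np,cv2
from workcell import env
def ray(cam,uv):
    c=env.camera_info(cam) if isinstance(cam,str) else cam
    R=np.array(c['rotation']);d=np.array([(uv[0]-c['cx'])/c['fx'],-(uv[1]-c['cy'])/c['fy'],-1.])
    return np.array(c['position']),R@d
def atz(cam,uv,z):
    p,d=ray(cam,uv);return p+d*(z-p[2])/d[2]
def proj(cam,P):
    c=env.camera_info(cam) if isinstance(cam,str) else cam
    q=np.array(c['rotation']).T@(np.array(P)-c['position'])
    return np.array([c['cx']+c['fx']*q[0]/-q[2],c['cy']-c['fy']*q[1]/-q[2]])
E
python3 - <<'E'
from h import *
im=cv2.imread('pics/top0.png')
a=cv2.resize(im[185:240,425:525],None,fx=8,fy=8,interpolation=2)[:300*2]
b=cv2.resize(im[225:295,310:390],None,fx=8,fy=8,interpolation=2)
cv2.imwrite('pics/za.png',a);cv2.imwrite('pics/zb.png',b)
E
```

```text
(no output)
```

View pics/za.png

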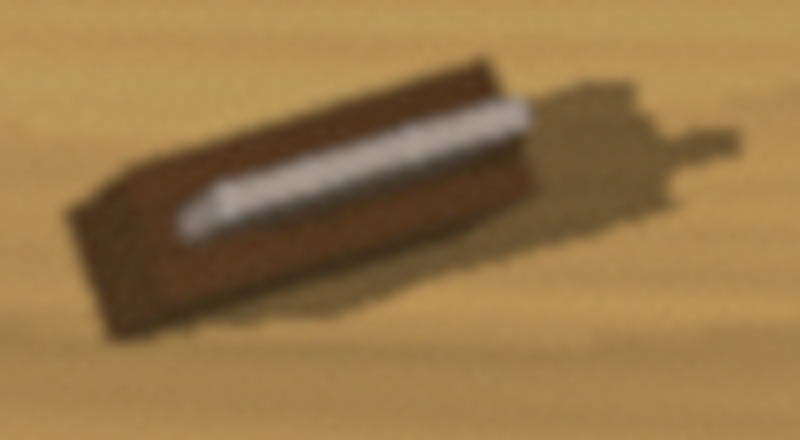

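View pics/zb.png

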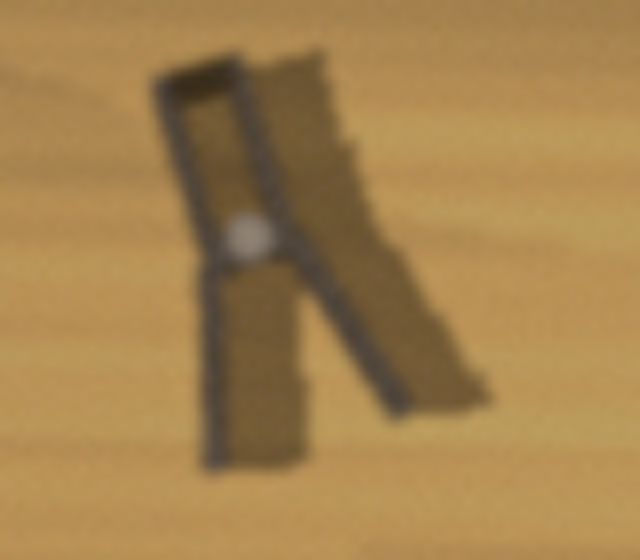

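Run:
```python
from h import *
f=lambda p,o:(o[0]+p[0]/8-.44,o[1]+p[1]/8-.44)
A=atz('top',f((222,195),(425,185)),.095);B=atz('top',f((525,113),(425,185)),.095)
print(A,B,np.linalg.norm(A-B),(A+B)/2,np.degrees(np.arctan2(*(A-B)[[1,0]])))
o=(310,225)
P=atz('top',f((248,237),o),.024);T=atz('top',f((200,77),o),.022)
h1=atz('top',f((212,468),o),.024);h2=atz('top',f((402,410),o),.024)
H=(h1+h2)/2
for n,v in zip('PTH12',(P,T,H,h1,h2)):print(n,v.round(4))
d=T-H;print('yaw',np.degrees(np.arctan2(d[1],d[0])),np.linalg.norm(d),np.linalg.norm(h1-h2))
d/=np.linalg.norm(d);print('grip',P-d*.047,H+d*.015)
s=env.sense();z=s['tool_rot'][:,2];print('toolz yaw',np.degrees(np.arctan2(z[1],z[0])),s['tcp_pos'])
```

```text
[ 0.59678062 -0.19581623  0.095     ] [ 0.61995179 -0.27449395  0.095     ] 0.08201881798095431 [ 0.60836621 -0.23515509  0.095     ] 106.41009149532974
P [0.506  0.0281 0.024 ]
T [0.5499 0.0417 0.022 ]
H [0.4517 0.0115 0.024 ]
1 [0.4434 0.037  0.024 ]
2 [ 0.46   -0.0141  0.024 ]
yaw 17.111477711208227 0.10276547695861882 0.053702657110682624
grip [0.46112104 0.01428599 0.0249147 ] [0.46602482 0.01587352 0.02370807]
toolz yaw -75.68803688834261 [ 0.135985   -0.53289629  0.23120601]
```

Call:
drive_tool(commands=[[[0.0854,0.05,0.03,0,10],[0.0854,0.1,0.06,0,20],[0.0854,0.15,0.095,0,30],[0.0854,0.2,0.127,0,40],[0.0854,0.25,0.158,0,50]]])

```text
time_s: 1.08
tcp_pos: [0.3875, -0.3738, 0.2315]
tool_rot: [[-0.428, 0.0, 0.904], [-0.904, -0.001, -0.428], [0.0, -1.0, 0.001]]
force: [0.6, -0.7, -0.1]
width: 1.003
```

Call:
drive_tool(commands=[[[0.07,0.05,0.03,0,10],[0.06,0.1,0.06,0,20],[0.06,0.15,0.095,0,30],[0.06,0.18,0.118,-0.01,40],[0.06,0.18,0.118,-0.01,42]]])

```text
time_s: 1.7
tcp_pos: [0.5673, -0.2546, 0.2201]
tool_rot: [[0.286, -0.001, 0.958], [-0.958, 0.001, 0.286], [-0.001, -1.0, -0.001]]
force: [0.4, -0.5, -0.1]
width: 0.707
```

Run:
```python
from h import *
s=env.sense();z=s['tool_rot'][:,2];print(s['time_s'],s['joint_pos'],'toolz yaw',np.degrees(np.arctan2(z[1],z[0])),s['tcp_pos'],s['width'])
im=env.snapshot('wrist');cv2.imwrite('pics/w1.png',im);print(repr(env.camera_info('wrist')))
```

```text
1.7 [-5.40633848e-01  4.68352604e-01 -5.98623969e-03  1.09793509e+00
  2.42409986e-04  7.39936920e-01] toolz yaw 16.62871870241652 [ 0.56733241 -0.25463636  0.2200762 ] 0.7072036121067755
{'fx': 403.4391752729781, 'fy': 403.4391752729781, 'cx': 319.7963884508809, 'cy': 239.18283620566126, 'position': array([ 0.5438388 , -0.17696628,  0.36231922]), 'rotation': array([[ 0.95893261, -0.26924664, -0.08918794],
       [ 0.28362885,  0.90838042,  0.30724534],
       [-0.0017082 , -0.31992385,  0.94744172]])}
```

View pics/w1.png

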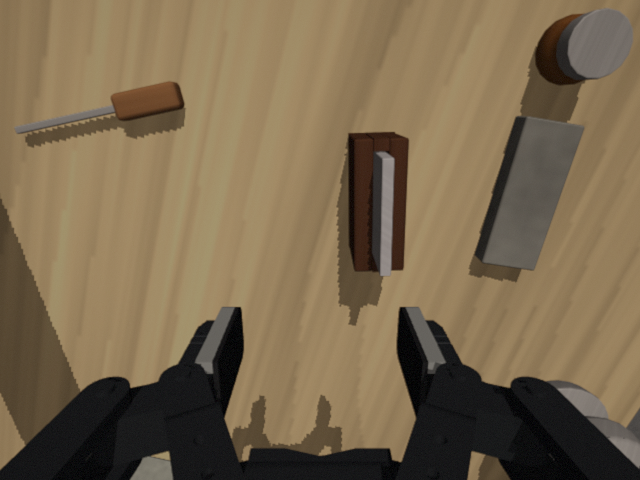

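Run:
```python
from h import *
im=cv2.imread('pics/w1.png')
cv2.imwrite('pics/w1z.png',cv2.resize(im[120:290,330:430],None,fx=3.5,fy=3.5,interpolation=2))
for z in (.091,.095,.099):
    A=atz('wrist',(387,156),z);B=atz('wrist',(385.5,275),z)
    print(z,A,B,np.linalg.norm(A-B),(A+B)/2,np.degrees(np.arctan2(*(A-B)[[1,0]])))
```

```text
0.091 [ 0.59560583 -0.19642629  0.091     ] [ 0.62330647 -0.27781249  0.091     ] 0.08597114397296178 [ 0.60945615 -0.23711939  0.091     ] 108.79654081836118
0.095 [ 0.59484264 -0.1961394   0.095     ] [ 0.62213489 -0.27632573  0.095     ] 0.08470369019603806 [ 0.60848877 -0.23623256  0.095     ] 108.79654081836118
0.099 [ 0.59407945 -0.1958525   0.099     ] [ 0.62096332 -0.27483898  0.099     ] 0.08343623641911435 [ 0.60752138 -0.23534574  0.099     ] 108.79654081836115
```

View pics/w1z.png

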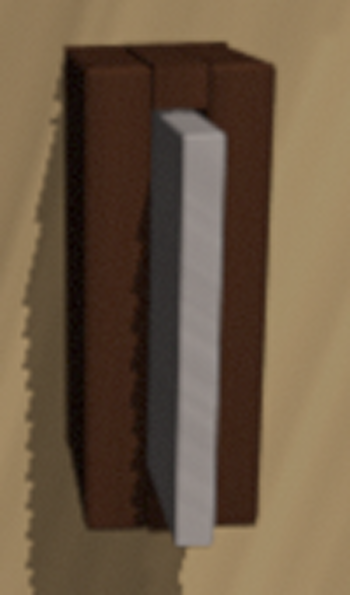

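Run:
```python
from h import *
g=lambda p:(330+p[0]/3.5-.36,120+p[1]/3.5-.36)
def ln(a,b,z):
    A=atz('wrist',g(a),z);B=atz('wrist',g(b),z);print(A.round(4),B.round(4),np.linalg.norm(A-B),((A+B)/2).round(4),np.degrees(np.arctan2(*(A-B)[[1,0]])))
ln((85,65),(87,525),.065);ln((275,65),(256,525),.065)
for z in(.091,.095):ln((203,133),(194,546),z)
f=lambda p:(425+p[0]/8-.44,185+p[1]/8-.44)
A=atz('top',f((135,165)),.065);B=atz('top',f((487,58)),.065)
print(np.degrees(np.arctan2(*(A-B)[[1,0]])),np.linalg.norm(A-B))
A=atz('top',f((155,310)),.065);B=atz('top',f((530,190)),.065)
print(np.degrees(np.arctan2(*(A-B)[[1,0]])),np.linalg.norm(A-B))
```

```text
[ 0.5736 -0.1931  0.065 ] [ 0.6057 -0.2901  0.065 ] 0.10213024847572238 [ 0.5896 -0.2416  0.065 ] 108.28272506283905
[ 0.6109 -0.1821  0.065 ] [ 0.6426 -0.2792  0.065 ] 0.10209602592942905 [ 0.6268 -0.2306  0.065 ] 108.06143114035311
[ 0.5964 -0.1973  0.091 ] [ 0.6232 -0.2784  0.091 ] 0.08537867473896471 [ 0.6098 -0.2379  0.091 ] 108.29461155081862
[ 0.5956 -0.197   0.095 ] [ 0.622  -0.2769  0.095 ] 0.08411995560640699 [ 0.6088 -0.237   0.095 ] 108.29461155081863
108.19960406978859 0.09941333593023646
108.9106589456971 0.10592587244644919
```

Call:
drive_tool(commands=[[[0.05,0.041,0.0185,0,1.6],[0.05,0.041,0.0185,-0.05,1.6],[0.05,0.041,0.0185,-0.1,1.6],[0.05,0.041,0.0185,-0.13,1.6],[0.05,0.041,0.0185,-0.147,1.6]]], force=60)

```text
time_s: 2.38
tcp_pos: [0.6053, -0.2393, 0.0729]
tool_rot: [[0.305, -0.002, 0.952], [-0.952, 0.001, 0.305], [-0.001, -1.0, -0.002]]
force: [0.4, -0.6, -0.1]
width: 0.583
```

Run:
```python
from h import *
s=env.sense();z=s['tool_rot'][:,2];print(s['time_s'],'toolz yaw',np.degrees(np.arctan2(z[1],z[0])),s['tcp_pos'],s['width'],s['force'])
im=env.snapshot('wrist');cv2.imwrite('pics/w2.png',im)
```

```text
2.375 toolz yaw 17.75057463795747 [ 0.60526409 -0.239312    0.07285415] 0.5826404226374569 [ 0.42535156 -0.60184479 -0.09946658]
```

View pics/w2.png

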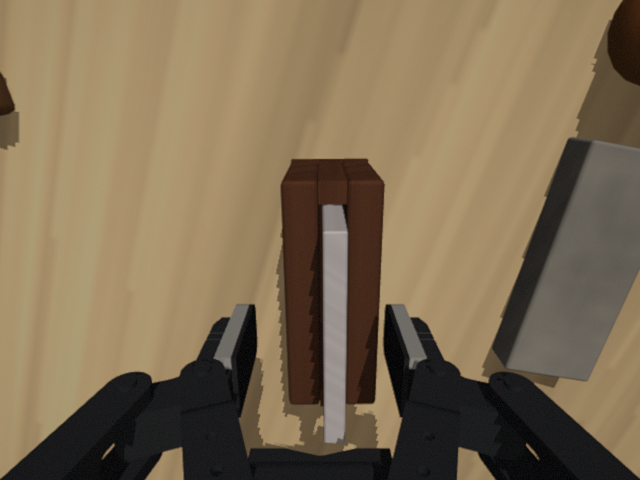

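Call:
drive_tool(commands=[[[0.04,0.0035,0.002,0,0.5],[0.03,0.0035,0.002,0,0.5],[0.03,0.0035,0.002,0,0.5],[0.025,0.0035,0.002,0,0.5],[0.025,0.0035,0.002,0,0.5]]], force=60)

```text
time_s: 3.05
tcp_pos: [0.6106, -0.2365, 0.0746]
tool_rot: [[0.316, 0.0, 0.949], [-0.949, -0.0, 0.316], [0.0, -1.0, 0.0]]
force: [-0.1, -0.5, 0.8]
width: 0.297
```

Run:
```python
from h import *
s=env.sense();z=s['tool_rot'][:,2];print(s['time_s'],'toolz yaw',np.degrees(np.arctan2(z[1],z[0])),s['tcp_pos'],s['width'],s['force'])
im=env.snapshot('wrist');cv2.imwrite('pics/w3.png',im)
```

```text
3.05 toolz yaw 18.413726414289204 [ 0.6105925  -0.23646611  0.07457986] 0.29748532743306144 [-0.09893265 -0.5401142   0.8410023 ]
```

View pics/w3.png

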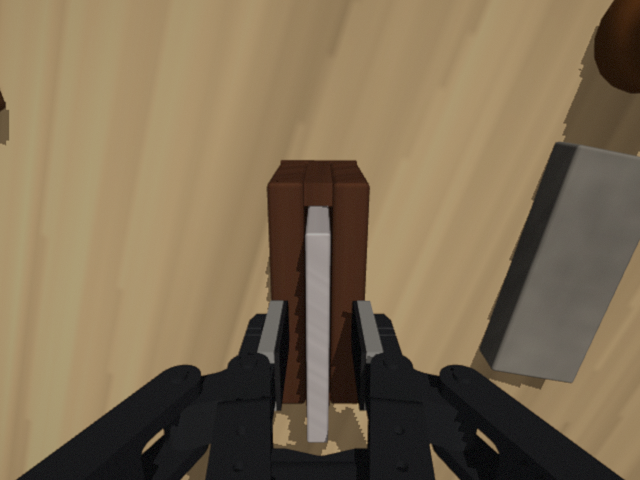

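Call:
drive_tool(commands=[[[0.02,-0.001,0,-0.003,0],[0.0,-0.001,0,-0.003,0],[0.0,-0.001,0,-0.003,0],[0.0,-0.001,0,-0.003,0],[0.0,-0.001,0,-0.003,0]]], force=60)

```text
time_s: 3.72
tcp_pos: [0.6095, -0.2361, 0.0709]
tool_rot: [[0.316, -0.0, 0.949], [-0.949, 0.001, 0.316], [-0.001, -1.0, 0.0]]
force: [2.2, 1.7, -4.8]
width: 0.08
```

Call:
drive_tool(commands=[[[0.0,0,0,0.005,0],[0.0,0,0,0.013,0],[0.0,0,0,0.021,0],[0.0,0,0,0.029,0],[0.0,0,0,0.034,0]]], force=60)

```text
time_s: 4.35
tcp_pos: [0.6094, -0.2362, 0.106]
tool_rot: [[0.316, 0.0, 0.949], [-0.949, 0.0, 0.316], [-0.0, -1.0, 0.0]]
force: [3.4, 3.2, -6.5]
width: 0.081
```

Call:
drive_tool(commands=[[[0.0,0,0,0.003,0],[0.0,0,0,0.005,0],[0.0,0,0,0.007,0],[0.0,0,0,0.008,0],[0.0,0,0,0.008,0]]])

```text
time_s: 4.97
tcp_pos: [0.6093, -0.2361, 0.1104]
tool_rot: [[0.316, -0.001, 0.949], [-0.949, 0.001, 0.316], [-0.002, -1.0, -0.001]]
force: [8.5, 0.7, -20.7]
width: 0.08
```

Call:
drive_tool(commands=[[[0.0,0,0,0.002,0],[0.0,0,0,0.003,0],[0.0,0,0,0.003,0],[0.0,0,0,0,0],[0.0,0,0,-0.002,0]]])

```text
time_s: 5.6
tcp_pos: [0.6094, -0.2362, 0.1102]
tool_rot: [[0.316, -0.001, 0.949], [-0.949, 0.001, 0.316], [-0.001, -1.0, -0.0]]
force: [2.8, 3.7, -2.3]
width: 0.082
```

Call:
drive_tool(commands=[[[0.04,0,0,0,0],[0.05,0,0,0,0],[0.05,0,0,0.0,0],[0.05,0,0,0.05,0],[0.0854,0,0.0,0.1,0]]])

```text
time_s: 6.22
tcp_pos: [0.6089, -0.2366, 0.2124]
tool_rot: [[0.316, -0.001, 0.949], [-0.949, -0.0, 0.316], [-0.0, -1.0, -0.001]]
force: [0.1, 0.1, -0.5]
width: 0.78
```

Run:
```python
from h import *
s=env.sense();z=s['tool_rot'][:,2];print(s['time_s'],'toolz yaw',np.degrees(np.arctan2(z[1],z[0])),s['tcp_pos'],s['width'],s['force'])
im=env.snapshot('wrist');cv2.imwrite('pics/w4.png',im)
im=env.snapshot('scene');cv2.imwrite('pics/s4.png',cv2.resize(im[200:340,100:340],None,fx=3,fy=3,interpolation=2))
c=(.6082,-.236)
u=np.array([np.cos(np.radians(108.2)),np.sin(np.radians(108.2))])
for z in (.126,.131,.136):
    for sgn in(1,-1):
        p=np.r_[c+u*.042*sgn,z]; print(z,sgn,(proj('scene',p)-[100,200])*3)
```

```text
6.225 toolz yaw 18.39810491795648 [ 0.60893601 -0.23660985  0.21243973] 0.7804700890410148 [ 0.05862475  0.1223421  -0.49045214]
0.126 1 [261.96202936 107.91518741]
0.126 -1 [129.71749719 122.33291353]
0.131 1 [261.0897894  101.38826668]
0.131 -1 [128.48669084 115.7252332 ]
0.136 1 [260.21309677  94.82802687]
0.136 -1 [127.24948737 109.08320945]
```

View pics/s4.png

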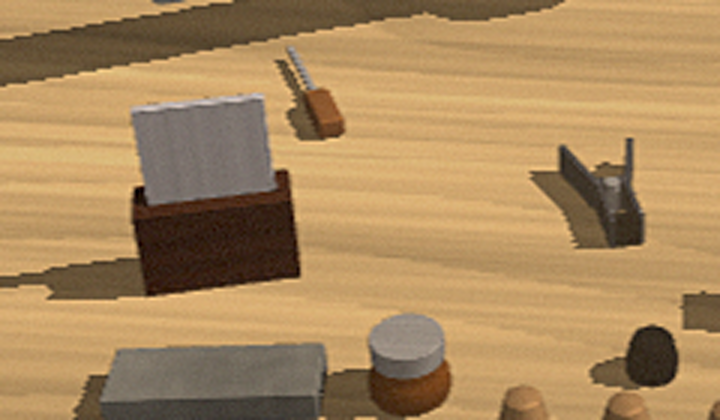

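View pics/w4.png

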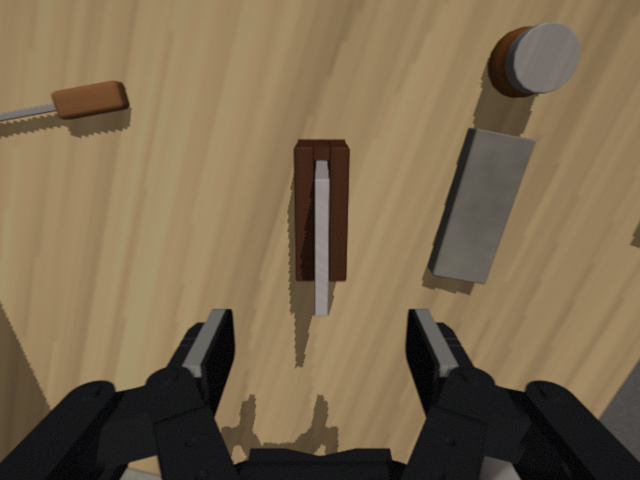

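Run:
```python
from h import *
for z in (.136,):
    A=atz('wrist',(321.5,179),z);B=atz('wrist',(321.3,315),z)
    print(z,A,B,np.linalg.norm(A-B),(A+B)/2,np.degrees(np.arctan2(*(A-B)[[1,0]])))
```

```text
0.136 [ 0.60176105 -0.19879786  0.136     ] [ 0.62885752 -0.28040329  0.136     ] 0.08598641937935733 [ 0.61530929 -0.23960057  0.136     ] 108.36835658708624
```

Call:
drive_tool(commands=[[[0.0854,-0.025,0.045,0.02,10],[0.0854,-0.05,0.09,0.02,20],[0.0854,-0.075,0.135,0.02,30],[0.0854,-0.1,0.18,0.02,40],[0.0854,-0.13,0.22,0.02,50]]])

```text
time_s: 6.95
tcp_pos: [0.4785, -0.0153, 0.2313]
tool_rot: [[0.932, 0.001, 0.362], [-0.362, -0.0, 0.932], [0.001, -1.0, -0.0]]
force: [0.6, 0.3, -0.2]
width: 0.997
```

Call:
drive_tool(commands=[[[0.0854,-0.02,0.03,0,10],[0.0854,-0.02,0.03,0,20],[0.0854,-0.02,0.03,0,30],[0.0854,-0.02,0.03,0,38.7],[0.0854,-0.02,0.03,0,38.7]]])

```text
time_s: 7.58
tcp_pos: [0.4593, 0.0134, 0.2313]
tool_rot: [[0.956, 0.0, -0.292], [0.292, -0.0, 0.956], [0.0, -1.0, -0.0]]
force: [-0.4, -1.0, -0.4]
width: 1.001
```

Run:
```python
from h import *
s=env.sense();z=s['tool_rot'][:,2];print(s['time_s'],s['joint_pos'],'toolz yaw',np.degrees(np.arctan2(z[1],z[0])),s['tcp_pos'],s['width'],s['force'])
im=env.snapshot('wrist');cv2.imwrite('pics/w5.png',im)
```

```text
7.575 [-1.31413412e-01  1.58546685e-01 -4.15022887e-01  9.96875308e-01
 -3.88731720e-04 -4.28223876e-01] toolz yaw 107.00598069959482 [0.45931534 0.013411   0.23132242] 1.0010328153440538 [-0.42629607 -0.98686642 -0.35215053]
```

View pics/w5.png

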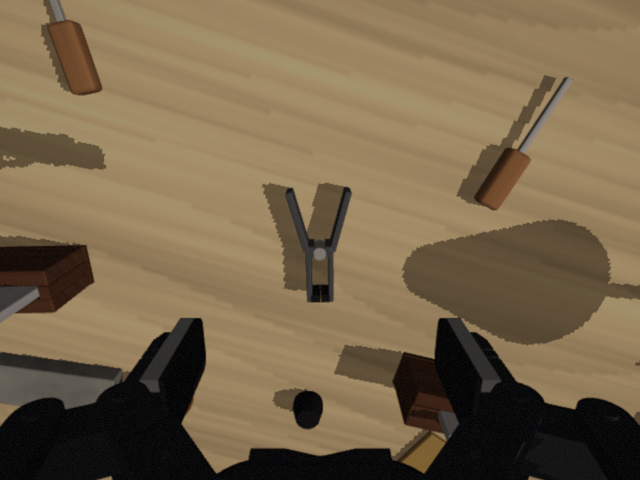

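Run:
```python
from h import *
im=cv2.imread('pics/w5.png')
cv2.imwrite('pics/w5z.png',cv2.resize(im[175:310,260:380],None,fx=4.4,fy=4.4,interpolation=2))
s=env.sense();print(s['tcp_pos'],proj('wrist',s['tcp_pos']-[0,0,.207]))
for p in ((.4635,.015,.024),(.506,.028,.024)): print(proj('wrist',p))
```

```text
[0.45935547 0.01340227 0.23130977] [320.41442565 200.51380344]
[320.77447956 205.31347967]
[320.80915908 252.21342601]
```

View pics/w5z.png

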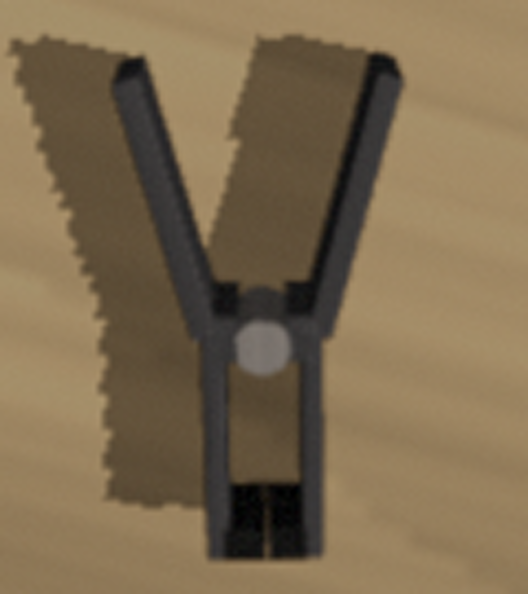

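Run:
```python
from h import *
g=lambda p:(260+p[0]/4.4-.4,175+p[1]/4.4-.4)
P=atz('wrist',g((262,348)),.024);T=atz('wrist',g((265,556)),.024)
h1=atz('wrist',g((123,82)),.024);h2=atz('wrist',g((392,82)),.024);H=(h1+h2)/2
for v in(P,T,H):print(v.round(4))
d=T-H;d/=np.linalg.norm(d);print(np.degrees(np.arctan2(d[1],d[0])),np.linalg.norm(T-P),np.linalg.norm(H-P),np.linalg.norm(h1-h2));print(P-.047*d)
```

```text
[0.5078 0.027  0.024 ]
[0.5542 0.0417 0.024 ]
[0.4538 0.0096 0.024 ]
17.738530136829617 0.04864667103288349 0.056808216024154964 0.053758144288956686
[0.46307653 0.01263448 0.024     ]
```

Call:
drive_tool(commands=[[[0.0854,0.004,0.0005,-0.05,0.5],[0.0854,0.004,0.0005,-0.1,0.5],[0.0854,0.004,0.0005,-0.15,0.5],[0.0854,0.004,0.0005,-0.18,0.5],[0.0854,0.004,0.0005,-0.2,0.5]]])

```text
time_s: 8.25
tcp_pos: [0.4625, 0.014, 0.0297]
tool_rot: [[0.954, -0.002, -0.3], [0.3, -0.0, 0.954], [-0.002, -1.0, 0.001]]
force: [0.2, -0.1, 0.2]
width: 1.001
```

Run:
```python
from h import *
im=env.snapshot('wrist');cv2.imwrite('pics/w6.png',im)
s=env.sense();z=s['tool_rot'][:,2];print(s['time_s'],'toolz yaw',np.degrees(np.arctan2(z[1],z[0])),s['tcp_pos'],s['width'],s['force'])
```

```text
8.3 toolz yaw 107.46368959561349 [0.46141935 0.01411151 0.02810485] 0.9980442733321157 [-0.89412412 -0.50509004 -1.74354756]
```

View pics/w6.png

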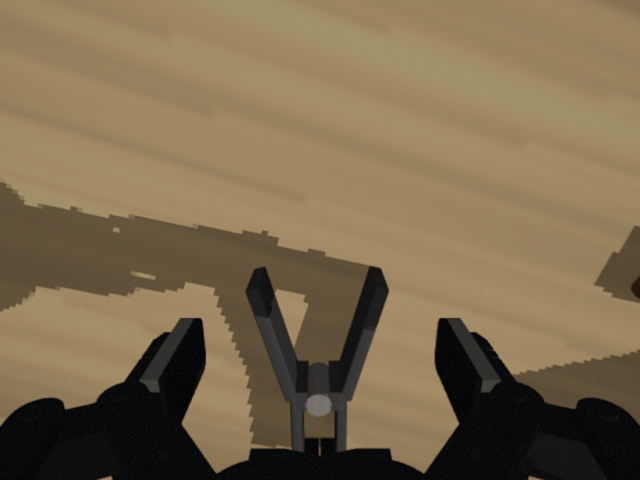

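Call:
drive_tool(commands=[[[0.0854,0.001,-0.0005,-0.01,0],[0.0854,0.001,-0.0005,-0.018,0],[0.0854,0.001,-0.0005,-0.024,0],[0.0854,0.001,-0.0005,-0.026,0],[0.0854,0.001,-0.0005,-0.026,0]]], force=35)

```text
time_s: 8.93
tcp_pos: [0.4646, 0.0135, 0.0054]
tool_rot: [[0.953, 0.0, -0.302], [0.302, -0.0, 0.953], [0.0, -1.0, -0.0]]
force: [-0.3, 1.4, 0.1]
width: 1.001
```

Call:
drive_tool(commands=[[[0.06,0,0,0,0],[0.045,0,0,0,0],[0.03,0,0,0,0],[0.02,0,0,0,0],[0.01,0,0,0,0]]], force=50)

```text
time_s: 9.55
tcp_pos: [0.4656, 0.0135, 0.0067]
tool_rot: [[0.953, 0.002, -0.303], [0.303, -0.0, 0.953], [0.002, -1.0, -0.001]]
force: [-2.4, 0.4, 14.2]
width: 0.29
```

Call:
drive_tool(commands=[[[0.0,0,0,0,0],[0.0,0,0,0,0],[0.0,0,0,0,0],[0.0,0,0,0.01,0],[0.0,0,0,0.02,0]]], force=50)

```text
time_s: 10.18
tcp_pos: [0.4642, 0.0136, 0.0257]
tool_rot: [[0.953, -0.001, -0.303], [0.303, 0.0, 0.953], [-0.001, -1.0, 0.0]]
force: [0.3, -0.4, -1.3]
width: 0.294
```

Run:
```python
from h import *
im=env.snapshot('wrist');cv2.imwrite('pics/w7.png',im)
s=env.sense();z=s['tool_rot'][:,2];print(s['time_s'],'toolz yaw',np.degrees(np.arctan2(z[1],z[0])),s['tcp_pos'],s['width'],s['width']*85.4,s['force'])
im=env.snapshot('scene');cv2.imwrite('pics/s7.png',cv2.resize(im[200:340,150:390],None,fx=3,fy=3,interpolation=2))
```

```text
10.225 toolz yaw 107.61470148637531 [0.46507126 0.01350112 0.02683643] 0.2923540320367696 24.967034335940124 [1.25819675 0.6031998  0.03500911]
```

View pics/w7.png

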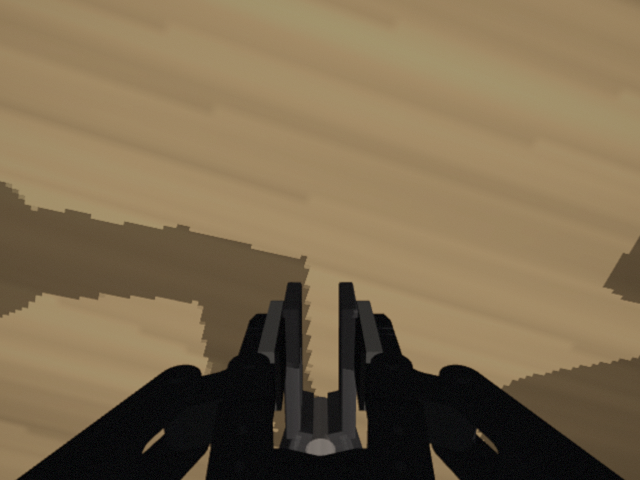

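View pics/s7.png

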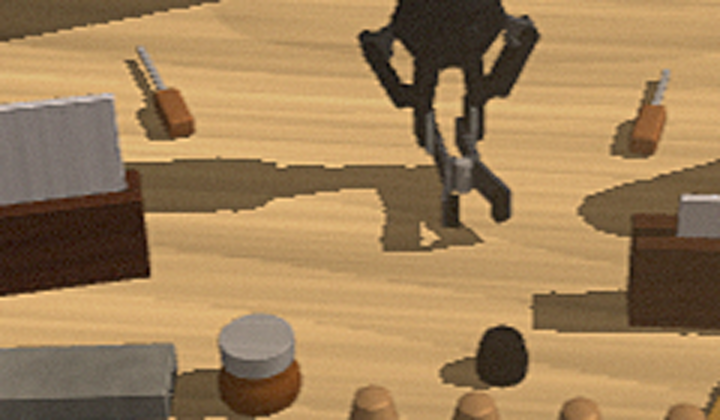

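Run:
```python
from h import *
s=env.sense();t=s['tcp_pos']
for z in(.042,.045,.047):
    P=atz('wrist',(320,446),z);print(P,np.linalg.norm((P-t)[:2]))
# handle ends
for z in(.045,):
    H=atz('wrist',(319.5,283),z);print(H,np.linalg.norm((H-t)[:2]))
```

```text
[0.51110111 0.02760321 0.042     ] 0.047924427286838676
[0.50814991 0.02666892 0.045     ] 0.04482896724667675
[0.50618244 0.02604606 0.047     ] 0.04276533521939332
[0.44181977 0.00546727 0.045     ] 0.02481491585422343
```

Call:
drive_tool(commands=[[[0.0,0,0,0.02,0],[0.0,0.01,-0.01,0.04,-8],[0.0,0.02,-0.02,0.06,-17],[0.0,0.035,-0.035,0.07,-26],[0.0,0.05,-0.045,0.07,-35]]])

```text
time_s: 10.9
tcp_pos: [0.5155, -0.0321, 0.0961]
tool_rot: [[0.953, 0.002, 0.304], [-0.304, -0.0, 0.953], [0.002, -1.0, 0.0]]
force: [0.7, -0.9, -1.4]
width: 0.291
```

Call:
drive_tool(commands=[[[0.0,0.01,-0.01,0,-10],[0.0,0.02,-0.02,0,-20],[0.0,0.03,-0.03,0,-30],[0.0,0.038,-0.036,0,-40],[0.0,0.038,-0.036,0,-50]]])

```text
time_s: 11.52
tcp_pos: [0.5529, -0.0679, 0.0949]
tool_rot: [[0.379, -0.0, 0.926], [-0.926, 0.0, 0.379], [-0.0, -1.0, -0.0]]
force: [-0.1, 0.8, -0.1]
width: 0.292
```

Call:
drive_tool(commands=[[[0.0,0,0,0,-4.4],[0.0,0,0,0,-4.4],[0.0,0,0,0,-4.4],[0.0,0,0,0,-4.4],[0.0,0,0,0,-4.4]]])

```text
time_s: 12.15
tcp_pos: [0.5524, -0.0674, 0.0953]
tool_rot: [[0.313, -0.0, 0.95], [-0.95, 0.0, 0.313], [-0.0, -1.0, -0.0]]
force: [0.3, -1.0, -1.8]
width: 0.29
```

Run:
```python
from h import *
im=env.snapshot('wrist');cv2.imwrite('pics/w8.png',im)
s=env.sense();z=s['tool_rot'][:,2];print(s['time_s'],'toolz yaw',np.degrees(np.arctan2(z[1],z[0])),s['tcp_pos'],s['width'],s['force'])
im=env.snapshot('scene');cv2.imwrite('pics/s8.png',cv2.resize(im[170:330,100:350],None,fx=3.2,fy=3.2,interpolation=2))
im=env.snapshot('top');cv2.imwrite('pics/t8.png',cv2.resize(im[160:270,370:510],None,fx=5,fy=5,interpolation=2))
```

```text
12.2 toolz yaw 18.226144828063468 [ 0.55248584 -0.06740655  0.09530133] 0.29142568114130596 [-0.60421038  0.2960918  -0.13050356]
```

View pics/s8.png

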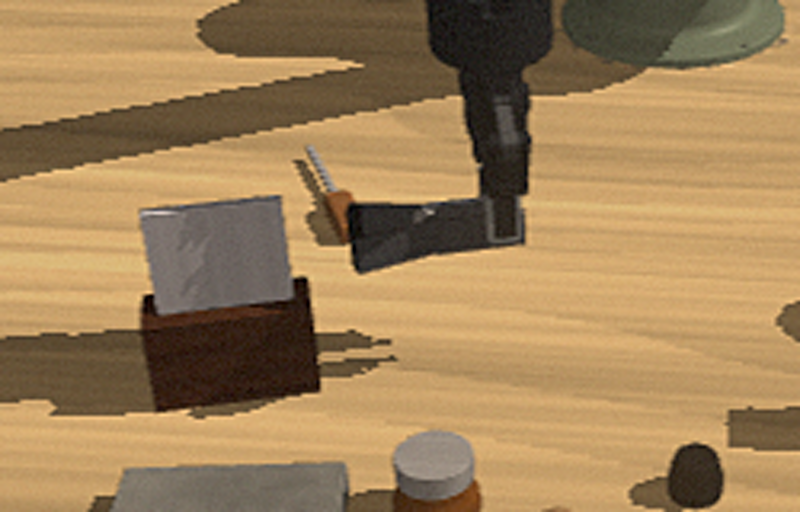

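View pics/t8.png

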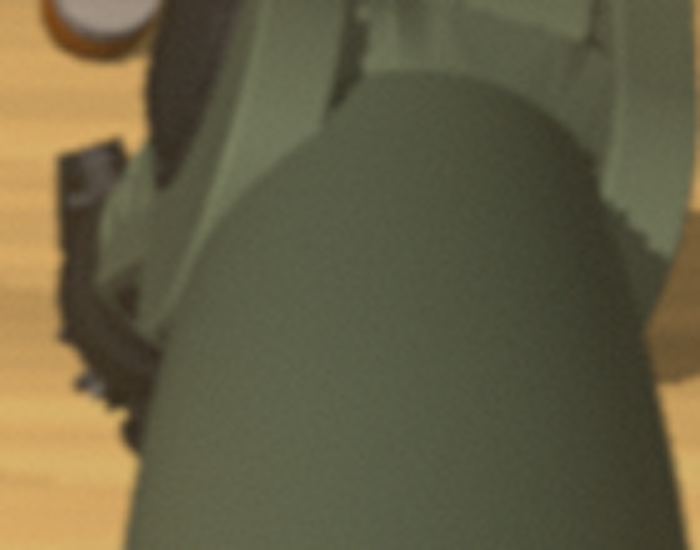

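View pics/w8.png

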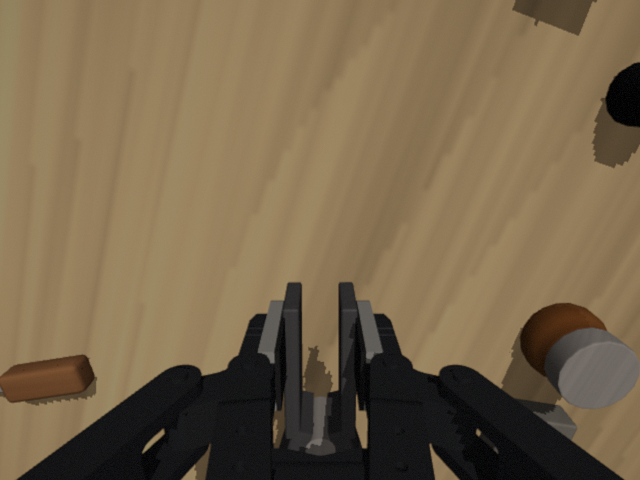

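Run:
```python
from h import *
s=env.sense();t=s['tcp_pos'];d=-s['tool_rot'][:,0]*-1;d=s['tool_rot'][:,0];y=s['tool_rot'][:,2]
print(d)
im=cv2.imread('pics/s8.png')
def P(p): return tuple(int(v) for v in (proj('scene',p)-[100,170])*3.2+1.1)
for a in(-.017,.045,.095):
  for sy in ((.014,-.014) if a<.09 else (.017,-.017)):
    p0=t+d*a+y*sy
    A=P(p0+[0,0,-.0055]);B=P(p0+[0,0,.0185]);cv2.line(im,A,B,(0,255,0),1)
    cv2.circle(im,B,2,(0,0,255),-1)
cv2.imwrite('pics/s8o.png',im[100:300,250:600].repeat(2,0).repeat(2,1))
im=cv2.imread('pics/w8.png');cv2.imwrite('pics/w8z.png',im[270:480,200:440].repeat(2,0).repeat(2,1))
```

```text
[ 3.12665358e-01 -9.49863345e-01  1.37643292e-05]
```

View pics/s8o.png

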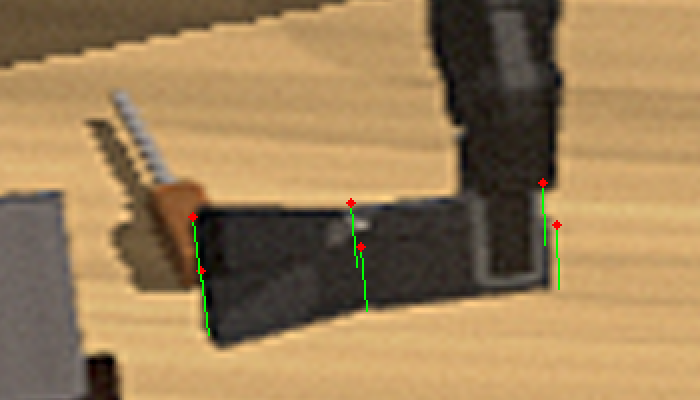

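View pics/w8z.png

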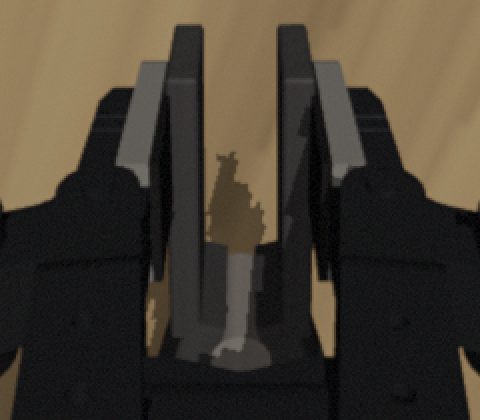

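Call:
drive_tool(commands=[[[0.0,0.003,-0.01,0,0],[0.0,0.006,-0.02,0,0],[0.0,0.01,-0.03,0,0],[0.0,0.011,-0.034,0,0],[0.0,0.011,-0.034,0,0]]])

```text
time_s: 12.92
tcp_pos: [0.5635, -0.1019, 0.0952]
tool_rot: [[0.312, -0.0, 0.95], [-0.95, 0.0, 0.312], [-0.0, -1.0, -0.0]]
force: [-0.4, -0.5, -1.9]
width: 0.293
```

Run:
```python
from h import *
im=env.snapshot('scene')
s=env.sense();z=s['tool_rot'][:,2];print(s['time_s'],'toolz yaw',np.degrees(np.arctan2(z[1],z[0])),s['tcp_pos'],s['width'],s['force'])
cv2.imwrite('pics/s9.png',cv2.resize(im[215:305,130:280],None,fx=5,fy=5,interpolation=2))
im=env.snapshot('wrist');cv2.imwrite('pics/w9.png',im)
im=env.snapshot('top');cv2.imwrite('pics/t9.png',im)
```

```text
12.975 toolz yaw 18.195205908395607 [ 0.56331373 -0.10150766  0.0951399 ] 0.28892030354806936 [-0.35960959  0.43461969 -1.07547408]
```

View pics/s9.png

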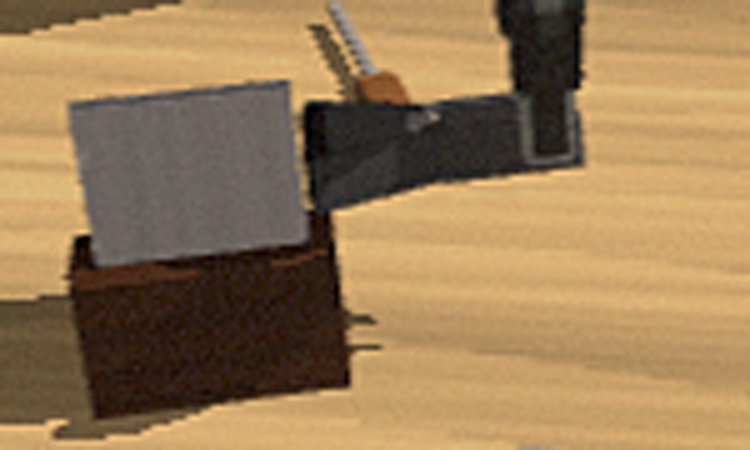

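View pics/t9.png

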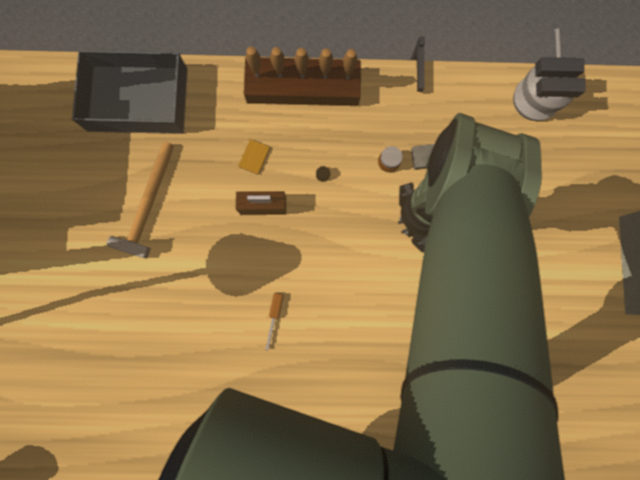

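Call:
drive_tool(commands=[[[0.0,0.0015,-0.005,0.002,0],[0.0,0.0035,-0.011,0.002,0],[0.0,0.006,-0.018,0.002,0],[0.0,0.0075,-0.0235,0.002,0],[0.0,0.0075,-0.0235,0.002,0]]])

```text
time_s: 13.7
tcp_pos: [0.5712, -0.1256, 0.0972]
tool_rot: [[0.312, 0.0, 0.95], [-0.95, -0.0, 0.312], [0.0, -1.0, 0.0]]
force: [-0.1, 0.0, -1.5]
width: 0.294
```

Run:
```python
from h import *
im=env.snapshot('scene')
s=env.sense();z=s['tool_rot'][:,2];print(s['time_s'],'toolz yaw',np.degrees(np.arctan2(z[1],z[0])),s['tcp_pos'],s['width'],s['force'],s['wrist_torque'])
cv2.imwrite('pics/s10.png',cv2.resize(im[215:305,130:280],None,fx=5,fy=5,interpolation=2))
im=env.snapshot('wrist');cv2.imwrite('pics/w10.png',im)
```

```text
13.75 toolz yaw 18.186883513573843 [ 0.57091662 -0.12518463  0.09714369] 0.2924483898615441 [-0.33697834  0.67419052 -1.45568144] [ 0.12077581 -0.0660271  -0.0303949 ]
```

View pics/s10.png

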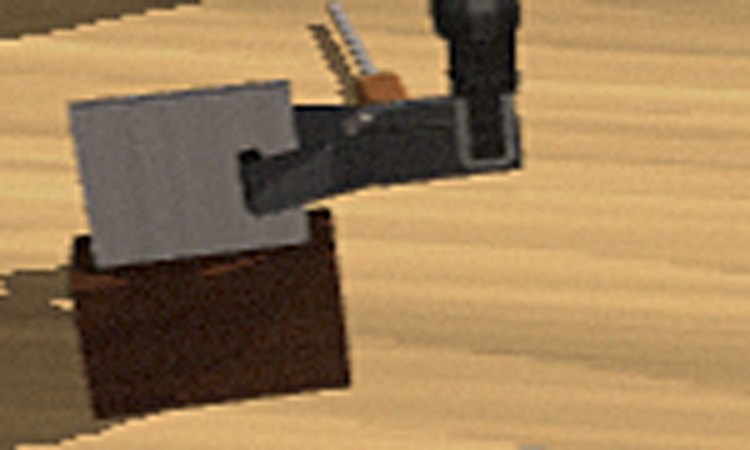

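View pics/w10.png

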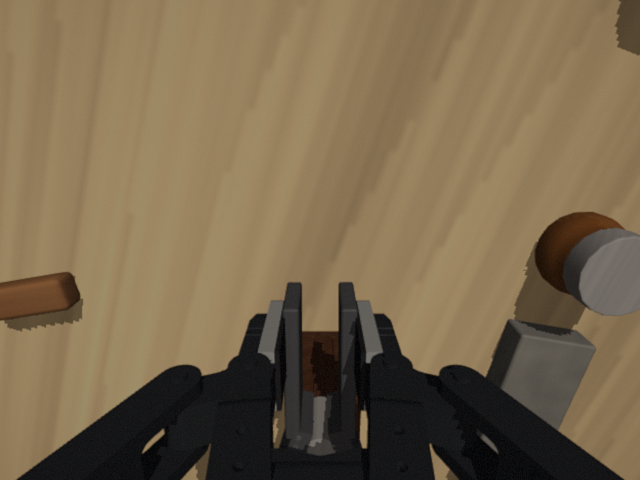

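Run:
```python
from h import *
t=np.array([.5635,-.1019,.0952]);d=np.array([.312,-.95,0]);y=np.array([.95,.312,0])
P=lambda p:(proj('scene',p)-[130,215])*5+2
for a in(.09,.093):
  for w in(-.022,-.017,0,.017,.022):
    print(a,w,P(t+a*d+w*y+[0,0,.0185]),P(t+a*d+w*y+[0,0,-.0055]))
im=cv2.imread('pics/s9.png');cv2.imwrite('pics/s9z.png',im[80:230,280:450].repeat(4,0).repeat(4,1))
im=cv2.imread('pics/s10.png');cv2.imwrite('pics/s10z.png',im[80:230,220:390].repeat(4,0).repeat(4,1))
```

```text
0.09 -0.022 [313.31419133 102.8342224 ] [319.72721237 153.04042001]
0.09 -0.017 [313.91474712 108.91791375] [320.34529122 159.2450091 ]
0.09 0 [315.99197776 129.96047172] [322.48269715 180.70137434]
0.09 0.017 [318.12552475 151.57351998] [324.6773497 202.7324101]
0.09 0.022 [318.76409084 158.04225957] [325.33406645 209.3248661 ]
0.093 -0.022 [305.79030749 103.65247681] [312.29561535 153.8796621 ]
0.093 -0.017 [306.36201147 109.74311283] [312.88554753 160.09126849]
0.093 0 [308.33946917 130.80991621] [314.92563948 181.57212447]
0.093 0.017 [310.37057235 152.44823041] [317.02040598 203.62866834]
0.093 0.022 [310.97848394 158.92460361] [317.6472401  210.22882844]
```

View pics/s9z.png

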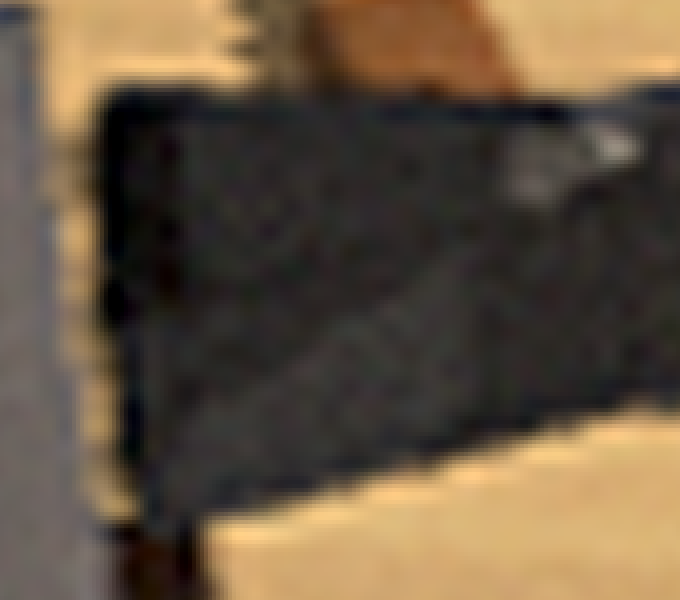

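View pics/s10z.png

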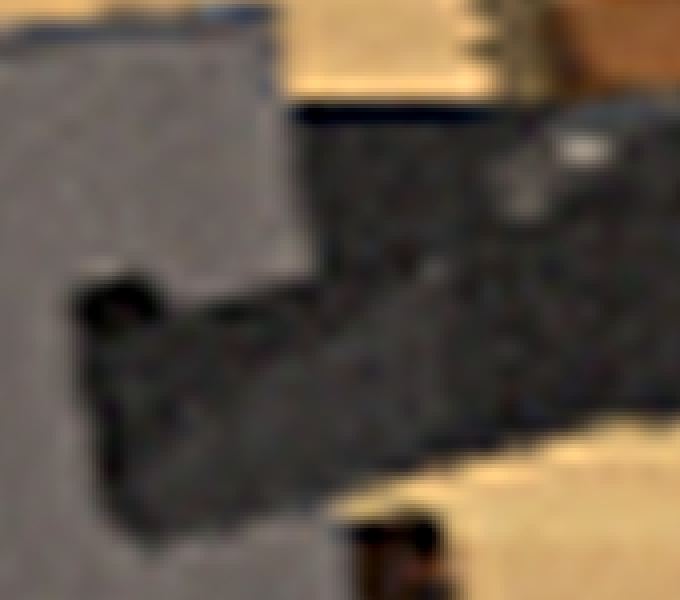

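Call:
drive_tool(commands=[[[0.0,0.0005,-0.0015,0,0],[0.0,0.0005,-0.0015,0,0],[0.0,0.0005,-0.0015,0,0],[0.0,0.0005,-0.0015,0,0],[0.0,0.0005,-0.0015,0,0]]])

```text
time_s: 14.42
tcp_pos: [0.5715, -0.1264, 0.0973]
tool_rot: [[0.313, 0.0, 0.95], [-0.95, 0.0, 0.313], [0.0, -1.0, 0.0]]
force: [-1.0, 0.1, -1.1]
width: 0.288
```

Run:
```python
from h import *
s=env.sense();print(s['time_s'],s['tcp_pos'],s['width'],s['force'],s['joint_velocities'].round(3))
im=env.snapshot('scene');cv2.imwrite('pics/s11.png',im)
```

```text
14.425 [ 0.5714859  -0.1264069   0.09729041] 0.28837288857649107 [-0.99760291  0.14309082 -1.09675831] [-0.     0.    -0.001  0.001  0.    -0.002]
```

View pics/s11.png

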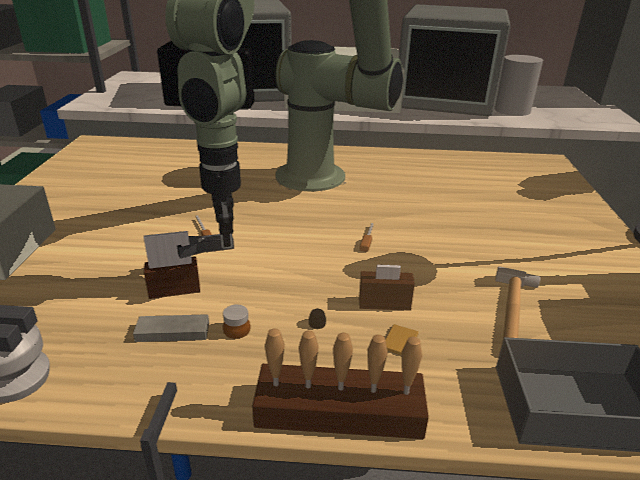

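The scene picture shows the clip around the plate's right-hand edge (about pixel 190,245). The narrow plate is down and the bystanders are where they started.

Run:
```python
from workcell import env
print(env.close_job())
```

```text
the job is handed in; nothing more can be done
None
```

I pulled the wide plate up to its stop, then picked up the clip and squeezed its handles together. I brought the open jaws around the plate's +y side edge and handed the job in at about 14.5 s, with the gripper still holding the clip open there.

What the last checks showed:
- **Plate:** the pull force rose to about 21 N at the stop, and the plate's top corners in the scene picture match a height of 136 mm, which is fully up.
- **Clip:** the handles look parallel in the wrist picture. The gripper reads about 25 mm, against 28 mm nominal across the handle faces. I put the difference down to the opening reading running about 1–3 mm low, since it showed about 7 mm on the 8 mm plate.
- **Fit:** the edge is about 19–20 mm inside the jaw tips. The jaws measure symmetric about the tool, which should leave about 7 mm of clearance on each side of the plate. Heights should be about 24 mm clear above the holder and 21 mm below the plate's top.
- **Contact:** the wrist force is about 1 N sideways and 1 N down, roughly the clip's weight, so nothing is pressing on the plate or holder.
- **Bystanders:** the narrow plate is still down and the other things look unmoved.

Two checks were weaker. One wrist measurement of the raised plate came out about 7 mm off the others. The arm was probably still settling when I took it, so I did not use it. The arm also blocked the top camera's view of the plate and clip, so I confirmed the sideways centring from the scene view and geometry only.

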